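Reset the tripped breaker on the bench supply box

TASK

One of the three breakers on the grey supply box has tripped: its lever stands part-way, while the other two levers are on, leaning away from the cable glands. Reset it: push its lever firmly back towards the cable glands, through the stiff last part, until it is against its off stop, then throw it right over to on so that it stays on by itself. Do not force the lever against its stops, and leave the other two levers on and the things lying about where they are.

Things in the scene. Friction and masses are not known exactly. Their poses are not given: they have to be found in the camera images.
- supply_box: grey sheet-steel box fixed to the bench, 156 x 242 x 60 mm (x, y, z), origin at the centre of its underside; three black breakers on its cover in a row along y, 70 mm apart, in any order; three black cable glands on its -x side, standing 18 mm out
- breaker_a: black three-pole breaker, 126 x 66 mm (x, y), fixed on the box cover, lever in its middle; origin at the centre of its underside; x points to the ON side, away from the glands, z up. Its face is 20 mm (slot bezel 21 mm) above the origin. The lever's hinge is the y axis through the origin: at angle q the tip is at (70 sin q, 0, 70 cos q) mm.
- breaker_b: the TRIPPED breaker, looks like the others: black three-pole breaker, 126 x 66 mm (x, y), fixed on the box cover, lever in its middle; origin at the centre of its underside; x points to the ON side, away from the glands, z up. Its face is 20 mm (slot bezel 21 mm) above the origin. The lever's hinge is the y axis through the origin: at angle q the tip is at (70 sin q, 0, 70 cos q) mm.
- breaker_c: black three-pole breaker, 126 x 66 mm (x, y), fixed on the box cover, lever in its middle; origin at the centre of its underside; x points to the ON side, away from the glands, z up. Its face is 20 mm (slot bezel 21 mm) above the origin. The lever's hinge is the y axis through the origin: at angle q the tip is at (70 sin q, 0, 70 cos q) mm.
- lever_a (a joint): lever of breaker_a, rad: 0 upright, + leans to the breaker's +x (ON stop at +0.60), - to -x (OFF, gland side). It is on (about +0.6), moves easily, stays where put: leave it on.
- lever_b (a joint): lever of breaker_b, the tripped one, rad: 0 upright, + leans to the breaker's +x (ON stop at +0.60), - to -x (OFF, gland side). Starts at -0.18 to -0.12. Towards OFF it first moves freely (under 1 N); the last 0.22 rad push a stiff reset latch (steady 0.42 N m, 8 to 12 N at 35 to 50 mm from the hinge); then a hard stop somewhere from -0.43 to -0.75, found only by feel.
- lever_b_tip (a point): tip of the tripped lever, on its mid-plane, 70 mm from its hinge; mid-grey paddle 18 mm wide (y), 10 mm thick. It breaks above 25 N. If its latch was not pushed to the off stop, the lever falls back from ON when let go (the latch keeps what it was pushed, so push again). Once latched it stays in OFF, moves to ON with under 2 N and stays on.
- lever_c (a joint): lever of breaker_c, rad: 0 upright, + leans to the breaker's +x (ON stop at +0.60), - to -x (OFF, gland side). It is on (about +0.6), moves easily, stays where put: leave it on.
- tape_measure: tape measure, 36 x 72 x 59 mm, loose, a bystander; origin at the centre of its underside
- padlock: padlock lying flat, 58 x 38 x 16 mm, loose, a bystander; origin at the centre of its underside
- arbor_press: green arbor press, fixed on the bench to the right of the box, an obstacle to go over or round: base 150 x 85 mm, top of its lever with the black ball 0.32 m above the bench, ball 90 mm on the robot's side of the origin (centre of the ram, on the bench)
- flashlight: black flashlight, 34 x 107 x 34 mm, loose, a bystander; origin at the centre of its underside

How it is judged:
On the way, in this order (a step that is already met when the one before it is completed fails the run):
1. the tripped lever is pushed to the off side (value of joint lever_b below -0.36 rad), for 0.1 s.
2. it is then thrown to on (value of joint lever_b above 0.5 rad), for 0.2 s.
At the end, for the whole second after the job is handed in: the reset lever stays on by itself (beyond +0.50 rad) and the other two levers are still on (beyond +0.45 rad) (value of joint lever_b above 0.5 rad and value of joint each of lever_a, lever_c above 0.45 rad); the robot touches nothing.
It fails at once if the tripped breaker or its lever is loaded with more than 25 N (contact force between anything else and breaker_b above 25 N).
It fails at once if another breaker is moved out of on (value of joint any of lever_a, lever_c below 0.4 rad).
It fails at once if a bystander is moved by more than 20 mm (distance of any of tape_measure, padlock, flashlight from where it was at the start of the episode above 0.02 m).
It also fails if it takes over 45 s, if anything falls off the work surface, if the arm or the gripper's body presses on something with over 40 N, if the wrist force passes 120 N, or if a joint passes its speed limit or range.

ROBOT

A 7-joint arm with a two-finger parallel gripper is mounted at the origin on a cart in front of the work surface, level with it; the furniture and walls round the work are solid. World frame = base frame: x ahead of the robot, y to its left, z up, the work surface at z = 0. Lengths are in m, angles in rad, forces in N, time in s.
With the tool pointing down it reaches from about 0.35 to 0.9 m from the base axis. Payload 8.1 kg.
Tool frame: the origin (TCP) lies between the finger pads; the fingertips stand 17 mm ahead of it and the grasp point (between the pads) lies 2 mm behind it; z points along the fingers, y is the line along which they close (so a half turn about z gives the same grasp; the last joint's range is limited). The gripper opens to 92 mm and grips with 3 to 60 N. Pads are 19 mm wide; open, the fingers measure 130 mm over their backs; the gripper's body (75 mm by 190 mm) begins 47 mm behind the grasp point.
Start: joints at [-1.326, 0.434, 0.025, 1.573, -0.012, 1.134, -0.075], TCP at [0.213, 0.588, 0.244] pointing down, gripper open.
Joint ranges: [-2.62, 2.62], [-0.44, 2.09], [-1.27, 1.32], [0.08, 2.57], [-1.32, 4.46], [0.12, 2], [-2.74, 2.74]. Speed limits (rad/s): [2.22, 2.22, 3.01, 3.01, 3.14, 3.14, 3.14].

INTERFACE

Orientations are given as a rotation vector (axis times angle).
In Python, from cell import observe, get_image, calibration, sign_off, look_for, regions_of, landmark_of gives the robot as it stands.
- The arm moves only by the tool jog_arm, never from a script. Its argument "plan" is a list of rows, each an object with "offset": the shift along the tool's x, y, z normalised to -1 to 1, where 1 is 0.15 m, a list of three; "twist": the turn, a rotation vector about the tool's x, y, z normalised to -1 to 1, where 1 is 2 pi rad, a list of three; "fingers": the gripper command: -1 is shut, 1 is fully open, values between are in proportion. In form: [{"offset": [x, y, z], "twist": [ax, ay, az], "fingers": fingers}, ...]. A call has 1 to 20 rows; each row is the pose to reach, as a shift and turn from the pose commanded when the call began, along the tool's axes at that moment, turning the shorter way round; what a row does not reach only later rows make up. A row lasts 1/8 s, in which the tool goes at most 62.5 mm and 10.7 degrees, less where a joint would pass 70% of its speed; a pose out of reach is approached as far as the arm can. A call with a number of a shift or a turn outside -1 to 1 is refused whole. A call with a gripper value outside its range is refused whole. The fingers move at their own pace and stop on an object; "newtons" is the grip in N (left out, the last holds). Time passes only in rows, so rows that repeat a pose let the fingers close. It gives the time, the measured TCP pose, the force, the opening and the grip force at its end, in the units of the state.
- observe(): the state, without advancing time (a new reading comes with each control period).
- get_image(name): name is "side" or "top" or "wrist"; returns the picture (420x560x3 uint8, red, green, blue); there is no depth.
- calibration(name): a dict with "fov_y" (degrees; the focal length in pixels is half the picture's height over the tangent of half this angle, whatever the lens; pixels are square), "cx", "cy" (the principal point, pixels), "k1" (the pictures are not rectified: a ray, as slopes to the right and down, at radius r is drawn at 1 + k1 r^2 times it, then the intrinsics apply), "position" and "attitude" of the camera in the world. Camera axes: x right, y down, z forward; pixel columns grow to the right and rows downward; lengths in m; the calibration is good to about 2 mm. A picture is of the moment at which its call begins: read the wrist's pose just before it. calibration takes no time and is no camera call; for the wrist camera it gives the pose at the moment of the call.
- sign_off(): hands the job in; it is judged then, once.
Trained networks look in the newest picture that a camera, given by its name, has taken for a name from the list of things; names that differ only in an ending like _2 or _b are one class to them, and where a whole thing is asked for, a point or a joint stands for the part that bears it (a point fixed in the world has none). Each returns a list of dicts, best first, with "conf" (0 to 1); they miss things now and then, are a little off and sometimes report something else, mostly with a low value. They report only what shows in the picture. A call takes as long as a camera call.
- look_for(thing, camera): "box" ([left, top, width, height] as shares, 0 to 1, of the picture: columns of its width, rows of its height, round what is visible of it).
- regions_of(thing, camera): "region" (420x560 bool, what is visible of it) and "box" ([left, top, width, height] as shares, 0 to 1, of the picture: columns of its width, rows of its height, round what is visible of it).
- landmark_of(thing, camera): "at" ([row, column] as shares, 0 to 1, of the picture: columns of its width, rows of its height: a listed point, or the origin of a listed thing).
The state is a dict: "clock": time; "joints": joint angles; "dq": joint speeds; "joint_efforts": joint torques, N m; "position": TCP position; "ee_rot": TCP orientation; "force": force on the tool from outside, world axes, zero at the start; "ft_torque": the same for the moment, N m; "width": opening from 0.0 (shut) to 1.0 (fully open); "gripper_force": force on a finger pad.
Only numpy, scipy, OpenCV 4.12 (cv2) and the standard library are available. Lean on these libraries where they do the work, as an engineer would, in place of code of your own. Each camera call takes 0.05 s, during which the arm holds its last target. There are 200 camera calls.

## Working session

There is one attempt and no reset: what is moved stays moved. The work goes in short steps, Python scripts to look and compute and a tool call to move; the robot and the scene stay as the last step left them, time stands still between calls to the robot, and variables do not carry over. Pictures are saved under pics/ and viewed, at most 10 in all, crops included, and the job is handed in when it is done.

Besides the shell and the picture viewer there is one more tool, called after "Request:" by a JSON object that holds its "op" and its "data". jog_arm: Moves the arm, as the interface text tells. Scaled input: -1 to 1 covers 0.15 m each way for a shift and 2 pi rad each way for a turn. Its arguments: {"type":"object","properties":{"plan":{"type":"array","items":{"type":"object","properties":{"offset":{"type":"array","items":{"type":"number","minimum":-1,"maximum":1}},"twist":{"type":"array","items":{"type":"number","minimum":-1,"maximum":1}},"fingers":{"type":"number"}}}},"newtons":{"type":"number"}},"required":["plan"]}

```bash
mkdir -p pics
cat > h.py <<'E'
import numpy as np, cv2
from cell import *
from scipy.spatial.transform import Rotation as R
def cam(n):
    c=calibration(n); f=210/np.tan(np.radians(c['fov_y'])/2)
    a=np.array(c['attitude'],float); M=R.from_rotvec(a).as_matrix() if a.size==3 else (a if a.shape==(3,3) else None)
    return c,f,M,np.array(c['position'])
def ray(n,row,col,C=None):
    c,f,M,p=C or cam(n)
    d=np.array([(col-c['cx'])/f,(row-c['cy'])/f]);u=d.copy()
    for _ in range(20): u=d/(1+c['k1']*(u@u))
    v=M@np.array([u[0],u[1],1]); return p,v/np.linalg.norm(v)
def atz(n,row,col,z,C=None):
    p,v=ray(n,row,col,C); return p+v*(z-p[2])/v[2]
def tri(rs):
    A=sum(np.eye(3)-np.outer(v,v) for p,v in rs); b=sum((np.eye(3)-np.outer(v,v))@p for p,v in rs); return np.linalg.solve(A,b)
def proj(n,X,C=None):
    c,f,M,p=C or cam(n); q=M.T@(np.array(X)-p); u=q[:2]/q[2]; u=u*(1+c['k1']*(u@u)); return c['cy']+f*u[1],c['cx']+f*u[0]
E
python3 - <<'E'
from h import *
np.set_printoptions(precision=4,suppress=True)
print(observe()); 
for n in ['side','top']:
    print(calibration(n)); cv2.imwrite(f'pics/{n}1.png',get_image(n)[:,:,::-1])
    for t in ['supply_box','breaker_a','lever_b_tip']:
        for d in landmark_of(t,n): print(n,t,round(d['conf'],2),np.array(d['at'])*[420,560])
E
```

```text
{'clock': 0.0, 'joints': array([-1.3256,  0.4353,  0.025 ,  1.5741, -0.0116,  1.134 , -0.0751]), 'dq': array([-0.0001,  0.0004, -0.0011,  0.0005,  0.0017, -0.0002, -0.0006]), 'joint_efforts': array([  0.0008, -66.7847,   0.9855, -31.4457,  -0.0605,   0.0432,
         0.0002]), 'position': array([0.2129, 0.5871, 0.2429]), 'ee_rot': array([-0.5436, -3.0941,  0.0026]), 'force': array([-0.4308, -0.3353, -1.3   ]), 'ft_torque': array([-0.0444,  0.0012, -0.0509]), 'gripper_force': 0.0, 'width': 1.0056782626552432}
{'fov_y': 51.72797533207403, 'cx': 273.1070108705993, 'cy': 205.82215172074734, 'k1': -0.06429094101503136, 'position': array([ 0.092 , -0.5916,  0.572 ]), 'attitude': array([-2.0104,  0.5285, -0.2818])}
side supply_box 0.64 [236.586 284.984]
side breaker_a 0.95 [205.8   261.688]
side breaker_a 0.61 [214.788 286.384]
side breaker_a 0.58 [224.406 306.992]
side lever_b_tip 0.67 [189.21  281.904]
side lever_b_tip 0.46 [214.788 287.784]
{'fov_y': 44.08198090995052, 'cx': 278.00282728416397, 'cy': 219.85160217537174, 'k1': -0.17640609880568137, 'position': array([0.2808, 0.1681, 1.2676]), 'attitude': array([-2.1685,  2.1037, -0.2013])}
top supply_box 0.62 [205.59  264.208]
top breaker_a 0.73 [191.604 290.528]
top breaker_a 0.72 [208.11  237.776]
top breaker_a 0.67 [198.492 261.8  ]
top lever_b_tip 0.37 [198.912 262.808]
```

View pics/side1.png

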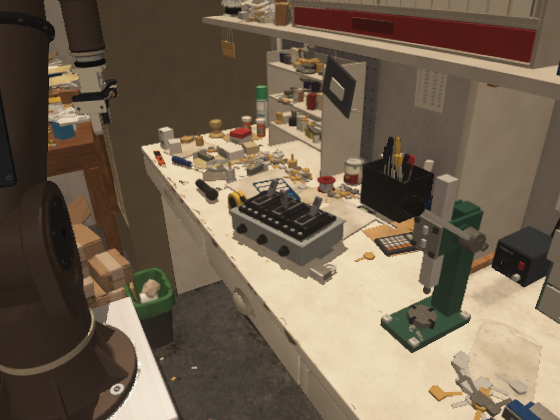

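View pics/top1.png

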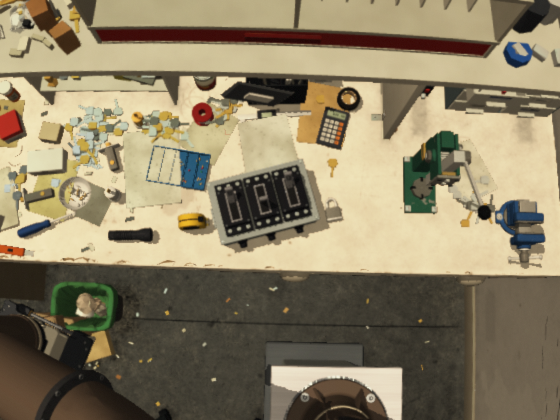

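Run:
```python
from h import *
np.set_printoptions(precision=4,suppress=True)
S=[(205.8,261.7),(214.8,286.4),(224.4,307)];T=[(191.6,290.5),(208.1,237.8),(198.5,261.8)]
for r in S:print('side z.06',atz('side',*r,.06))
for r in T:print('top z.06',atz('top',*r,.06))
s=ray('side',189.2,281.9);t=ray('top',198.9,262.8);print(tri([s,t]))
print(R.from_rotvec(observe()['ee_rot']).as_matrix())
for n in ['tape_measure','padlock','flashlight','arbor_press','supply_box']:
    for d in landmark_of(n,'top')[:1]: print(n,round(d['conf'],2),atz('top',d['at'][0]*420,d['at'][1]*560,0))
```

```text
side z.06 [0.5103 0.26   0.06  ]
side z.06 [0.5401 0.1891 0.06  ]
side z.06 [0.5582 0.1262 0.06  ]
top z.06 [0.5633 0.1269 0.06  ]
top z.06 [0.5191 0.251  0.06  ]
top z.06 [0.5442 0.1948 0.06  ]
[0.5289 0.1906 0.1302]
[[-0.9401  0.3409  0.    ]
 [ 0.3409  0.9401 -0.0002]
 [-0.0001 -0.0002 -1.    ]]
tape_measure 0.77 [0.4957 0.3715 0.    ]
padlock 0.64 [0.5347 0.0268 0.    ]
flashlight 0.57 [0.4531 0.5135 0.    ]
supply_box 0.62 [0.5394 0.1895 0.    ]
```

The side view shows the grey box (about col 285, row 225), with the middle lever upright at (282,190) and the outer two leaning away. The top view shows the box at (264,203), with the tape at (190,221) and the padlock at (333,210). I'll move above the box with the gripper shut.

Request:
{"op": "jog_arm", "data": {"plan": [{"offset":[-0.31,-0.2,-0.1],"twist":[0,0,0],"fingers":-1},{"offset":[-0.62,-0.4,-0.2],"twist":[0,0,0],"fingers":-1},{"offset":[-0.93,-0.6,-0.3],"twist":[0,0,0],"fingers":-1},{"offset":[-0.93,-0.6,-0.3],"twist":[0,0,0],"fingers":-1}]}}

```text
clock: 1.15
position: [0.3177, 0.452, 0.2905]
ee_rot: [0.555, 3.089, 0.003]
force: [-0.6, 1.4, 0.3]
width: 0.613
gripper_force: 0.0
```

Request:
{"op": "jog_arm", "data": {"plan": [{"offset":[-0.31,-0.2,0],"twist":[0,0,0],"fingers":-1},{"offset":[-0.62,-0.4,0],"twist":[0,0,0],"fingers":-1},{"offset":[-0.93,-0.6,0],"twist":[0,0,0],"fingers":-1},{"offset":[-0.93,-0.6,0],"twist":[0,0,0],"fingers":-1}]}}

```text
clock: 1.65
position: [0.4166, 0.3198, 0.2888]
ee_rot: [0.554, 3.091, -0.001]
force: [-0.4, -0.0, 1.5]
width: 0.18
gripper_force: 0.0
```

Request:
{"op": "jog_arm", "data": {"plan": [{"offset":[-0.2,-0.15,0],"twist":[0,0,-0.028],"fingers":-1},{"offset":[-0.4,-0.3,0],"twist":[0,0,-0.056],"fingers":-1},{"offset":[-0.6,-0.4,0],"twist":[0,0,-0.084],"fingers":-1},{"offset":[-0.7,-0.5,0],"twist":[0,0,-0.11],"fingers":-1},{"offset":[-0.7,-0.5,0],"twist":[0,0,-0.11],"fingers":-1},{"offset":[-0.7,-0.5,0],"twist":[0,0,-0.11],"fingers":-1}]}}

```text
clock: 2.4
position: [0.4863, 0.2188, 0.2886]
ee_rot: [0.535, -3.095, -0.001]
force: [-0.8, 0.8, -0.0]
width: 0.004
gripper_force: 0.0
```

Run:
```python
from h import *
np.set_printoptions(precision=4,suppress=True)
s=observe();print(s);C=cam('wrist');print(C[3]-s['position'],C[2][:,2]);cv2.imwrite('pics/w1.png',get_image('wrist')[:,:,::-1])
for t in ['breaker_a','lever_b_tip']:
    for d in landmark_of(t,'wrist'):
        a=np.array(d['at'])*[420,560]; print(t,round(d['conf'],2),a,atz('wrist',*a,.06 if t=='breaker_a' else .129,C))
```

```text
{'clock': 2.4, 'joints': array([-0.6139,  0.2474,  0.1149,  1.737 , -0.0317,  1.1591,  1.4231]), 'dq': array([-0.0087, -0.0022, -0.0005,  0.0003,  0.0019,  0.0004,  0.011 ]), 'joint_efforts': array([  1.1453, -51.9789,   1.9456, -31.7601,   0.1466,   0.0924,
         0.1106]), 'position': array([0.4863, 0.2188, 0.2886]), 'ee_rot': array([ 0.5347, -3.0953, -0.0013]), 'force': array([-0.7972,  0.7719, -0.0355]), 'ft_torque': array([0.0528, 0.0222, 0.0326]), 'gripper_force': 0.0, 'width': 0.0037053102507905115}
[-0.0652 -0.0229  0.1414] [ 0.2423  0.0875 -0.9662]
breaker_a 0.91 [221.088 293.888] [0.5208 0.2577 0.06  ]
breaker_a 0.63 [214.284 189.784] [0.5577 0.1258 0.06  ]
lever_b_tip 0.52 [229.992 237.328] [0.5321 0.1921 0.129 ]
```

View pics/w1.png

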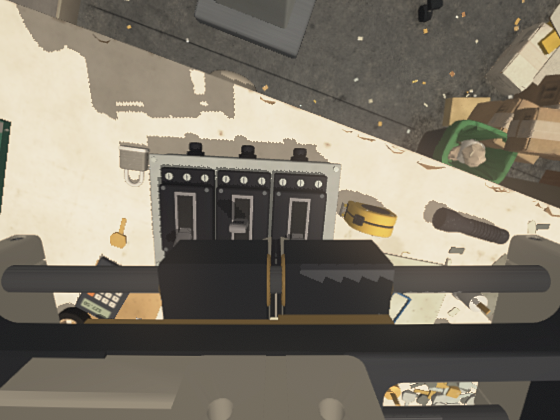

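Run:
```python
from h import *
np.set_printoptions(precision=4,suppress=True)
s=observe();Rt=R.from_rotvec(s['ee_rot']).as_matrix();print(Rt)
C=cam('wrist')
for o,yaw in [((.541,.192),.25),((.541,.192),.3)]:
  x=np.array([np.cos(yaw),np.sin(yaw)]);y=np.array([-x[1],x[0]])
  for k in(-.07,0,.07): print(yaw,proj('wrist',[*(np.array(o)+k*y),.08],C))
  for a,b in ((-.078,-.121),(-.078,.121),(.078,.121),(.078,-.121)): print('corner',proj('wrist',[*(np.array(o)+a*x+b*y),.06],C))
```

```text
[[-0.9415 -0.3371 -0.0003]
 [-0.3371  0.9415  0.0004]
 [ 0.0001  0.0005 -1.    ]]
0.25 (np.float64(218.46499685191478), np.float64(184.24919281018094))
0.25 (np.float64(223.48427337738127), np.float64(240.31912200870778))
0.25 (np.float64(228.4454208012505), np.float64(295.99426447473536))
corner (np.float64(150.2139249422563), np.float64(148.94426474520353))
corner (np.float64(168.34268309751536), np.float64(342.05679677202704))
corner (np.float64(279.8925157422855), np.float64(325.0764217944661))
corner (np.float64(264.95116649311734), np.float64(150.89690833924817))
0.3 (np.float64(221.14426934273752), np.float64(184.28210447569387))
0.3 (np.float64(223.48427337738127), np.float64(240.31912200870778))
0.3 (np.float64(225.79870964486486), np.float64(296.23652081201055))
corner (np.float64(154.92711902527972), np.float64(146.01184124705404))
corner (np.float64(163.30379078348045), np.float64(339.57689226321406))
corner (np.float64(276.1434338665273), np.float64(328.3549033626752))
corner (np.float64(269.1307707080197), np.float64(153.9022492110737))
```

The wrist view confirms that the middle lever (228,238) is the tripped one. Its neighbours are hidden under the hand. The box corners on the gland side, at (155,150) and (165,340), fit a yaw of about 0.30. Next I move to the ON side of the middle lever.

Request:
{"op": "jog_arm", "data": {"plan": [{"offset":[-0.26,-0.145,0.2],"twist":[0,0,0.007],"fingers":-1},{"offset":[-0.523,-0.29,0.4],"twist":[0,0,0.007],"fingers":-1},{"offset":[-0.523,-0.29,0.6],"twist":[0,0,0.007],"fingers":-1},{"offset":[-0.523,-0.29,0.6],"twist":[0,0,0.007],"fingers":-1},{"offset":[-0.523,-0.29,0.6],"twist":[0,0,0.007],"fingers":-1}]}}

```text
clock: 3.18
position: [0.5755, 0.2034, 0.1999]
ee_rot: [-0.47, 3.105, 0.001]
force: [1.1, 0.2, -0.5]
width: 0.004
gripper_force: 0.0
```

Run:
```python
from h import *
np.set_printoptions(precision=4,suppress=True)
s=observe();print(s['position'],R.from_rotvec(s['ee_rot']).as_matrix());C=cam('wrist');im=get_image('wrist');
for t in ['lever_b_tip','breaker_a']:
    for d in landmark_of(t,'wrist'):
        a=np.array(d['at'])*[420,560]; print(t,round(d['conf'],2),a,atz('wrist',*a,.06 if t=='breaker_a' else .129,C))
cv2.imwrite('pics/w2.png',im[:,:,::-1])
```

```text
[0.5755 0.2034 0.1999] [[-0.9553 -0.2957  0.0009]
 [-0.2957  0.9553  0.0008]
 [-0.0011  0.0005 -1.    ]]
lever_b_tip 0.62 [168.294 275.184] [0.5342 0.191  0.129 ]
breaker_a 0.97 [166.32  350.112] [0.5194 0.2613 0.06  ]
breaker_a 0.87 [166.32 276.92] [0.5401 0.1945 0.06  ]
breaker_a 0.62 [165.9   204.624] [0.5601 0.1285 0.06  ]
```

View pics/w2.png

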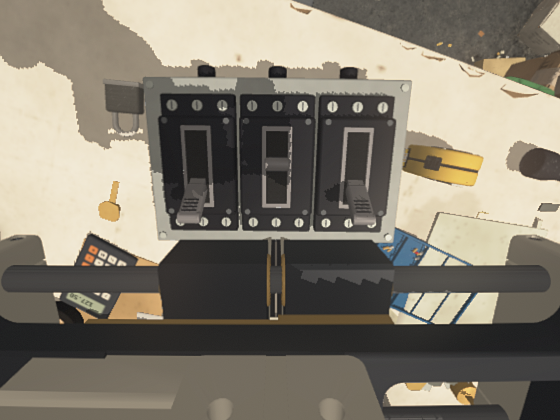

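The middle lever, at (160,278), lines up with the shut fingers at column 277. The outer levers, at (200,193) and (200,360), are on. I descend now.

Request:
{"op": "jog_arm", "data": {"plan": [{"offset":[0,0,0.2],"twist":[0,0,0],"fingers":-1},{"offset":[0,0,0.4],"twist":[0,0,0],"fingers":-1},{"offset":[0,0,0.57],"twist":[0,0,0],"fingers":-1},{"offset":[0,0,0.57],"twist":[0,0,0],"fingers":-1},{"offset":[0,0,0.57],"twist":[0,0,0],"fingers":-1}]}}

```text
clock: 3.95
position: [0.5764, 0.2028, 0.1148]
ee_rot: [-0.468, 3.104, 0.001]
force: [0.4, 0.2, 0.9]
width: 0.005
gripper_force: 0.0
```

Request:
{"op": "jog_arm", "data": {"plan": [{"offset":[0.04,0,0],"twist":[0,0,0],"fingers":-1},{"offset":[0.08,0,0],"twist":[0,0,0],"fingers":-1},{"offset":[0.12,0,0],"twist":[0,0,0],"fingers":-1},{"offset":[0.16,0,0],"twist":[0,0,0],"fingers":-1},{"offset":[0.18,0,0],"twist":[0,0,0],"fingers":-1},{"offset":[0.18,0,0],"twist":[0,0,0],"fingers":-1}]}}

```text
clock: 4.7
position: [0.5497, 0.1944, 0.1133]
ee_rot: [0.468, -3.106, -0.0]
force: [-1.2, -0.2, 0.0]
width: 0.007
gripper_force: 0.0
```

Request:
{"op": "jog_arm", "data": {"plan": [{"offset":[0.01,0,0],"twist":[0,0,0],"fingers":-1},{"offset":[0.02,0,0],"twist":[0,0,0],"fingers":-1},{"offset":[0.02,0,0],"twist":[0,0,0],"fingers":-1}]}}

```text
clock: 5.08
position: [0.5469, 0.1935, 0.1132]
ee_rot: [0.468, -3.106, 0.0]
force: [0.7, 0.3, 0.4]
width: 0.004
gripper_force: 0.1
```

Request:
{"op": "jog_arm", "data": {"plan": [{"offset":[0.01,0,0],"twist":[0,0,0],"fingers":-1},{"offset":[0.02,0,0],"twist":[0,0,0],"fingers":-1},{"offset":[0.02,0,0],"twist":[0,0,0],"fingers":-1}]}}

```text
clock: 5.45
position: [0.5439, 0.1926, 0.1132]
ee_rot: [0.468, -3.106, -0.0]
force: [-0.1, 0.1, 0.0]
width: 0.008
gripper_force: 0.0
```

Request:
{"op": "jog_arm", "data": {"plan": [{"offset":[0.01,0,0],"twist":[0,0,0],"fingers":-1},{"offset":[0.02,0,0],"twist":[0,0,0],"fingers":-1},{"offset":[0.02,0,0],"twist":[0,0,0],"fingers":-1}]}}

```text
clock: 5.82
position: [0.541, 0.1917, 0.1132]
ee_rot: [0.468, -3.106, -0.0]
force: [0.5, 0.0, 0.1]
width: 0.001
gripper_force: 0.0
```

Request:
{"op": "jog_arm", "data": {"plan": [{"offset":[0.01,0,0],"twist":[0,0,0],"fingers":-1},{"offset":[0.02,0,0],"twist":[0,0,0],"fingers":-1},{"offset":[0.02,0,0],"twist":[0,0,0],"fingers":-1}]}}

```text
clock: 6.2
position: [0.5395, 0.1913, 0.1137]
ee_rot: [-0.468, 3.104, 0.001]
force: [4.9, 1.2, -1.2]
width: 0.003
gripper_force: 2.1
```

Request:
{"op": "jog_arm", "data": {"plan": [{"offset":[0.01,0,0],"twist":[0,0,0],"fingers":-1},{"offset":[0.02,0,0],"twist":[0,0,0],"fingers":-1},{"offset":[0.02,0,0],"twist":[0,0,0],"fingers":-1}]}}

```text
clock: 6.58
position: [0.5385, 0.191, 0.1143]
ee_rot: [-0.467, 3.1, 0.002]
force: [10.1, 2.7, -2.6]
width: 0.004
gripper_force: 4.2
```

Request:
{"op": "jog_arm", "data": {"plan": [{"offset":[0.01,0,0],"twist":[0,0,0],"fingers":-1},{"offset":[0.02,0,0],"twist":[0,0,0],"fingers":-1},{"offset":[0.02,0,0],"twist":[0,0,0],"fingers":-1}]}}

```text
clock: 6.95
position: [0.5362, 0.1903, 0.1146]
ee_rot: [-0.467, 3.099, 0.002]
force: [12.1, 1.7, -1.5]
width: 0.005
gripper_force: 4.7
```

Request:
{"op": "jog_arm", "data": {"plan": [{"offset":[0.007,0,0],"twist":[0,0,0],"fingers":-1},{"offset":[0.013,0,0],"twist":[0,0,0],"fingers":-1},{"offset":[0.013,0,0],"twist":[0,0,0],"fingers":-1}]}}

```text
clock: 7.32
position: [0.5344, 0.1898, 0.1146]
ee_rot: [-0.467, 3.099, 0.003]
force: [11.2, 4.2, -1.2]
width: -0.001
gripper_force: 4.7
```

Request:
{"op": "jog_arm", "data": {"plan": [{"offset":[0.007,0,0],"twist":[0,0,0],"fingers":-1},{"offset":[0.013,0,0],"twist":[0,0,0],"fingers":-1},{"offset":[0.013,0,0],"twist":[0,0,0],"fingers":-1}]}}

```text
clock: 7.7
position: [0.5326, 0.1892, 0.1147]
ee_rot: [-0.467, 3.099, 0.003]
force: [11.0, 3.1, -1.3]
width: 0.003
gripper_force: 4.6
```

Request:
{"op": "jog_arm", "data": {"plan": [{"offset":[0.007,0,0],"twist":[0,0,0],"fingers":-1},{"offset":[0.007,0,0],"twist":[0,0,0],"fingers":-1}]}}

```text
clock: 7.95
position: [0.5316, 0.189, 0.1147]
ee_rot: [-0.467, 3.099, 0.003]
force: [10.6, 2.4, -0.8]
width: 0.007
gripper_force: 4.6
```

Request:
{"op": "jog_arm", "data": {"plan": [{"offset":[0.007,0,0],"twist":[0,0,0],"fingers":-1},{"offset":[0.007,0,0],"twist":[0,0,0],"fingers":-1}]}}

```text
clock: 8.2
position: [0.5305, 0.1887, 0.1147]
ee_rot: [-0.467, 3.099, 0.003]
force: [10.5, 3.5, -0.4]
width: 0.001
gripper_force: 4.5
```

Request:
{"op": "jog_arm", "data": {"plan": [{"offset":[0.007,0,0],"twist":[0,0,0],"fingers":-1},{"offset":[0.007,0,0],"twist":[0,0,0],"fingers":-1}]}}

```text
clock: 8.45
position: [0.5295, 0.1883, 0.1147]
ee_rot: [-0.467, 3.099, 0.003]
force: [10.7, 3.5, -0.4]
width: 0.006
gripper_force: 4.5
```

Request:
{"op": "jog_arm", "data": {"plan": [{"offset":[0.007,0,0],"twist":[0,0,0],"fingers":-1},{"offset":[0.007,0,0],"twist":[0,0,0],"fingers":-1}]}}

```text
clock: 8.7
position: [0.5285, 0.188, 0.1147]
ee_rot: [-0.467, 3.099, 0.003]
force: [10.2, 3.4, 0.1]
width: 0.007
gripper_force: 4.4
```

Request:
{"op": "jog_arm", "data": {"plan": [{"offset":[0.007,0,0],"twist":[0,0,0],"fingers":-1},{"offset":[0.007,0,0],"twist":[0,0,0],"fingers":-1}]}}

```text
clock: 8.95
position: [0.5276, 0.1878, 0.1148]
ee_rot: [-0.467, 3.099, 0.003]
force: [11.3, 3.3, -0.4]
width: 0.004
gripper_force: 4.5
```

Request:
{"op": "jog_arm", "data": {"plan": [{"offset":[0.007,0,0],"twist":[0,0,0],"fingers":-1},{"offset":[0.007,0,0],"twist":[0,0,0],"fingers":-1}]}}

```text
clock: 9.2
position: [0.5272, 0.1876, 0.115]
ee_rot: [-0.467, 3.097, 0.003]
force: [12.0, 3.3, -0.3]
width: 0.003
gripper_force: 5.1
```

Request:
{"op": "jog_arm", "data": {"plan": [{"offset":[0.007,0,0],"twist":[0,0,0],"fingers":-1},{"offset":[0.007,0,0],"twist":[0,0,0],"fingers":-1}]}}

```text
clock: 9.45
position: [0.5268, 0.1875, 0.1152]
ee_rot: [-0.467, 3.096, 0.004]
force: [13.1, 3.3, -0.5]
width: 0.006
gripper_force: 5.6
```

Request:
{"op": "jog_arm", "data": {"plan": [{"offset":[0.007,0,0],"twist":[0,0,0],"fingers":-1},{"offset":[0.007,0,0],"twist":[0,0,0],"fingers":-1},{"offset":[0.007,0,0],"twist":[0,0,0],"fingers":-1}]}}

```text
clock: 9.82
position: [0.5263, 0.1874, 0.1155]
ee_rot: [-0.466, 3.095, 0.004]
force: [15.1, 3.8, 0.1]
width: 0.008
gripper_force: 6.2
```

Request:
{"op": "jog_arm", "data": {"plan": [{"offset":[-0.13,0,0],"twist":[0,0,0],"fingers":-1},{"offset":[-0.13,0,-0.27],"twist":[0,0,0],"fingers":-1},{"offset":[-0.13,0,-0.53],"twist":[0,0,0],"fingers":-1},{"offset":[-0.13,0,-0.53],"twist":[0,0,0],"fingers":-1},{"offset":[0.13,0,-0.53],"twist":[0,0,0],"fingers":-1},{"offset":[0.39,0,-0.53],"twist":[0,0,0],"fingers":-1},{"offset":[0.39,0,-0.53],"twist":[0,0,0],"fingers":-1}]}}

```text
clock: 10.7
position: [0.4615, 0.167, 0.1917]
ee_rot: [0.468, -3.102, 0.001]
force: [0.4, 0.7, 0.9]
width: 0.004
gripper_force: 0.0
```

Run:
```python
from h import *
cv2.imwrite('pics/s2.png',cv2.resize(get_image('side')[150:280,200:370,::-1],None,fx=4,fy=4))
cv2.imwrite('pics/w3.png',get_image('wrist')[:,:,::-1])
```

```text
(no output)
```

View pics/s2.png

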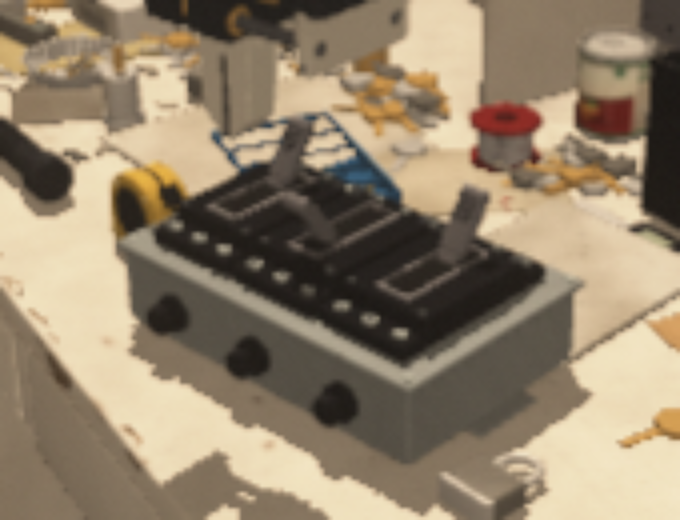

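The crop shows the middle lever (310,215) resting in OFF, leaning to the glands, with the other two on. I go down on the gland side and throw it over.

Request:
{"op": "jog_arm", "data": {"plan": [{"offset":[0,0,0.2],"twist":[0,0,0],"fingers":-1},{"offset":[0,0,0.4],"twist":[0,0,0],"fingers":-1},{"offset":[0,0,0.51],"twist":[0,0,0],"fingers":-1},{"offset":[0,0,0.51],"twist":[0,0,0],"fingers":-1}]}}

```text
clock: 11.3
position: [0.4648, 0.168, 0.1148]
ee_rot: [0.468, -3.104, 0.002]
force: [-0.3, -0.1, -0.9]
width: 0.004
gripper_force: 0.0
```

Request:
{"op": "jog_arm", "data": {"plan": [{"offset":[-0.06,0,0],"twist":[0,0,0],"fingers":-1},{"offset":[-0.12,0,0],"twist":[0,0,0],"fingers":-1},{"offset":[-0.18,0,0],"twist":[0,0,0],"fingers":-1},{"offset":[-0.24,0,0],"twist":[0,0,0],"fingers":-1},{"offset":[-0.28,0,0],"twist":[0,0,0],"fingers":-1},{"offset":[-0.28,0,0],"twist":[0,0,0],"fingers":-1}]}}

```text
clock: 12.05
position: [0.5056, 0.1808, 0.1162]
ee_rot: [-0.468, 3.106, 0.0]
force: [0.1, -0.2, 0.4]
width: 0.005
gripper_force: 0.0
```

Request:
{"op": "jog_arm", "data": {"plan": [{"offset":[-0.04,0,0],"twist":[0,0,0],"fingers":-1},{"offset":[-0.08,0,0],"twist":[0,0,0],"fingers":-1},{"offset":[-0.12,0,0],"twist":[0,0,0],"fingers":-1},{"offset":[-0.16,0,0],"twist":[0,0,0],"fingers":-1},{"offset":[-0.2,0,0],"twist":[0,0,0],"fingers":-1},{"offset":[-0.2,0,0],"twist":[0,0,0],"fingers":-1}]}}

```text
clock: 12.8
position: [0.5343, 0.1896, 0.1162]
ee_rot: [-0.468, 3.106, 0.0]
force: [-0.4, 0.2, 0.6]
width: 0.003
gripper_force: 0.0
```

Request:
{"op": "jog_arm", "data": {"plan": [{"offset":[-0.02,0,0],"twist":[0,0,0],"fingers":-1},{"offset":[-0.04,0,0],"twist":[0,0,0],"fingers":-1},{"offset":[-0.06,0,0],"twist":[0,0,0],"fingers":-1},{"offset":[-0.07,0,0],"twist":[0,0,0],"fingers":-1},{"offset":[-0.07,0,0],"twist":[0,0,0],"fingers":-1}]}}

```text
clock: 13.42
position: [0.544, 0.1926, 0.1163]
ee_rot: [-0.468, 3.106, 0.0]
force: [-0.1, 1.1, -0.3]
width: 0.002
gripper_force: 0.0
```

Request:
{"op": "jog_arm", "data": {"plan": [{"offset":[-0.013,0,0],"twist":[0,0,0],"fingers":-1},{"offset":[-0.02,0,0],"twist":[0,0,0],"fingers":-1},{"offset":[-0.02,0,0],"twist":[0,0,0],"fingers":-1}]}}

```text
clock: 13.8
position: [0.5468, 0.1935, 0.1163]
ee_rot: [-0.468, 3.106, 0.0]
force: [0.2, 0.1, -0.1]
width: 0.006
gripper_force: 0.0
```

Request:
{"op": "jog_arm", "data": {"plan": [{"offset":[-0.01,0,0],"twist":[0,0,0],"fingers":-1},{"offset":[-0.02,0,0],"twist":[0,0,0],"fingers":-1},{"offset":[-0.02,0,0],"twist":[0,0,0],"fingers":-1}]}}

```text
clock: 14.18
position: [0.5496, 0.1943, 0.1162]
ee_rot: [0.468, -3.106, 0.0]
force: [-0.6, 0.2, 1.3]
width: 0.005
gripper_force: 0.2
```

Request:
{"op": "jog_arm", "data": {"plan": [{"offset":[-0.01,0,0],"twist":[0,0,0],"fingers":-1},{"offset":[-0.013,0,0],"twist":[0,0,0],"fingers":-1},{"offset":[-0.013,0,0],"twist":[0,0,0],"fingers":-1}]}}

```text
clock: 14.55
position: [0.5504, 0.1946, 0.1159]
ee_rot: [0.468, -3.104, 0.001]
force: [-5.8, -2.1, 1.2]
width: 0.005
gripper_force: 2.5
```

The ON stop is felt at about 6 N. I hold briefly, back off, lift clear and check.

Request:
{"op": "jog_arm", "data": {"plan": [{"offset":[0,0,0],"twist":[0,0,0],"fingers":-1},{"offset":[0,0,0],"twist":[0,0,0],"fingers":-1},{"offset":[0.1,0,0],"twist":[0,0,0],"fingers":-1},{"offset":[0.2,0,0],"twist":[0,0,0],"fingers":-1},{"offset":[0.25,0,-0.3],"twist":[0,0,0],"fingers":-1},{"offset":[0.3,0,-0.6],"twist":[0,0,0],"fingers":-1},{"offset":[0.3,0,-0.9],"twist":[0,0,0],"fingers":-1},{"offset":[0.3,0,-0.9],"twist":[0,0,0],"fingers":-1},{"offset":[0.3,0,-0.9],"twist":[0,0,0],"fingers":-1}]}}

```text
clock: 15.68
position: [0.5081, 0.1816, 0.251]
ee_rot: [-0.468, 3.106, 0.0]
force: [0.1, -0.5, -0.3]
width: 0.005
gripper_force: 0.0
```

Run:
```python
from h import *
print(observe()['dq'].round(3))
cv2.imwrite('pics/s3.png',cv2.resize(get_image('side')[150:280,200:370,::-1],None,fx=4,fy=4))
```

```text
[ 0.001  0.022 -0.003  0.018 -0.001  0.     0.001]
```

View pics/s3.png

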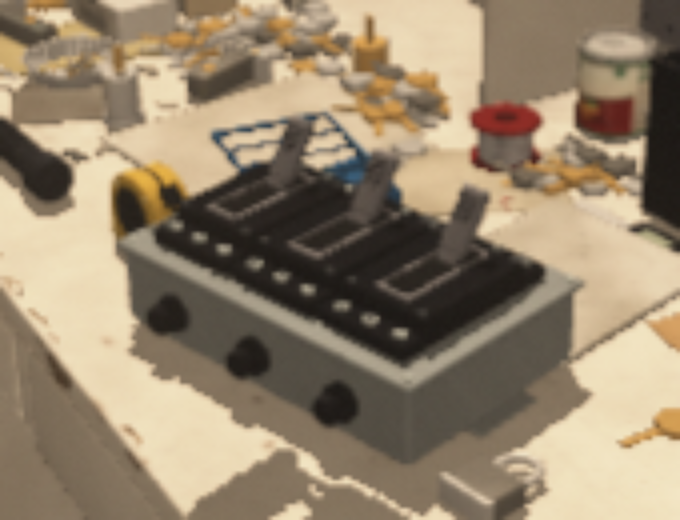

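All three levers, at crop positions (292,150), (372,190) and (465,222), lean in parallel on the ON side. The tape measure, flashlight and padlock have not moved.

```bash
python3 -c "
from cell import *
print(sign_off())"
```

```text
the job is handed in; nothing more can be done
None
```

I pushed the tripped middle breaker's lever to its off stop and threw it to on, where it stayed by itself after I let go; the other two levers are still on, the bystanders look unmoved, and the job was handed in at about 16 s (`sign_off` returned no verdict).

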